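Collect the labelled sample boxes from the labeller's catch tray

TASK

The labelling machine has finished two orange sample boxes: take both out of its steel catch tray and set them down gently, lids up, side by side on the floor of the cream tote (do not let them fall in). Leave the unlabelled blue box where it is in the tray.

Things in the scene. Friction and masses are not known exactly. Their poses are not given: they have to be found in the camera images.
- orange_a_mid (a point): Centre (half-way up) of the first labelled sample box: a closed rigid orange plastic box with a white label on its lid, 50 (its x) by 80 (its y) by 50 high (z) mm, straight sides, about 110 g. It stands lid up in the fixed, open steel catch tray: 288 by 288 mm, floor 4 mm and wall tops 36 mm above the bench, walls 4 mm thick.
- orange_b_mid (a point): Centre (half-way up) of the second labelled sample box, identical to the first, in the same tray. The three boxes stand in three of the tray's corners, y axes roughly along world y, with at least 40 mm free on either side of their 50 mm width.
- blue_box_mid (a point): Centre (half-way up) of a blue box of the same shape and size, without a label, in the same tray; it stays there. The white labelling machine (fixed, 225 mm high, label roll to 275 mm) stands to the right (-y) of the tray, its face 80 mm outside the tray wall; a small chute up to 105 mm high lies between.
- tote_floor (a point): Centre of the inner floor of the cream plastic tote, an open-topped box fixed to the bench on the left: inside 280 mm (its x) by 220 mm (its y), walls 4 mm thick, rim 76 mm above this floor point (80 mm above the bench). z up.
Not all that is in view belongs to the job. What is shaped like the part that bears orange_a_mid but turquoise or yellow is not meant.

How it is judged:
By the outcome, as a careful person would: the job done as asked, in the order asked, and still so for the second after the job is handed in, with the robot touching nothing.
It also fails if it takes over 64 s, if anything falls off the work surface, if the arm or the gripper's body presses on something with over 40 N, if the wrist force passes 120 N, or if a joint passes its speed limit or range.

ROBOT

A 7-joint arm with a two-finger parallel gripper is mounted at the origin on the work surface. World frame = base frame: x ahead of the robot, y to its left, z up, the work surface at z = 0. Lengths are in mm, angles in rad, forces in N, time in s.
With the tool pointing down it reaches from about 350 to 900 mm from the base axis. Payload 8.1 kg.
Tool frame: the origin (TCP) lies on the centre line of the jaws, within the pads' length; the fingertips stand 17 mm ahead of it and the grasp point (between the pads) lies 2 mm behind it; z points along the fingers, y is the line along which they close (so a half turn about z gives the same grasp; the last joint's range is limited). The gripper opens to 85 mm and grips with 20 to 120 N. Pads are 22 mm wide; open, the fingers measure 114 mm over their backs; the gripper's body (76 mm by 85 mm) begins 54 mm behind the grasp point. The pads swing forward as they close: fully open they stand 13 mm farther back than shut.
Start: joints at [1.007, 0.434, 0.025, 1.573, -0.012, 1.134, -0.075], TCP at [277.895, -559.835, 248.323] pointing down, gripper open.
Joint ranges: [-2.62, 2.62], [-0.44, 2.09], [-1.27, 1.32], [0.08, 2.57], [-1.32, 4.46], [0.12, 2], [-2.74, 2.74]. Speed limits (rad/s): [2.22, 2.22, 3.01, 3.01, 3.14, 3.14, 3.14].

INTERFACE

Orientations are given as [roll, pitch, yaw] about the fixed x, y, z axes, in that order (R = Rz(yaw) Ry(pitch) Rx(roll)).
In Python, from rig import arm gives the robot as it stands.
- The arm moves only by the shell command python3 -m inch 'ROWS' [FORCE]. ROWS is JSON, a list that holds one entry, the list of rows, each a list of 7 numbers: the shift along the world's x, y, z in mm, then the turn, a rotation vector about the world's x, y, z in rad, then the finger opening in mm, from 0 to 85.4. A call has exactly 8 rows; each row shifts and turns the commanded pose from where the row before left it; what a row does not reach is not made up. A row lasts 1/10 s, in which the tool goes at most 50 mm and 8.59 degrees, less where a joint would pass 70% of its speed; a pose out of reach is approached as far as the arm can. A call is refused whole if a number of a shift passes 50 or a number of a turn 0.15, either way. A call with a gripper value outside its range is refused whole. The fingers move at their own pace and stop on an object; FORCE is the grip in N (left out, the last holds). Time passes only in rows, so rows that do not move let the fingers close, or fill a call up. It gives the time, the measured TCP pose, the force, the opening and the grip force at its end, in the units of the state.
- arm.read_state(): the state, without advancing time (a new reading comes with each control period).
- arm.capture(name): name is "scene" or "side" or "wrist"; returns the picture (384x512x3 uint8, red, green, blue); there is no depth.
- arm.camera_info(name): a dict with "camera_matrix" (3x3 intrinsics, pixels), "R" (3x3) and "t" (3): a world point X has camera coordinates R X + t. Camera axes: x right, y down, z forward; pixel columns grow to the right and rows downward; lengths in mm; the calibration is good to about 2 mm. A picture is of the moment at which its call begins: read the wrist's pose just before it. camera_info takes no time and is no camera call; for the wrist camera it gives the pose at the moment of the call.
- arm.finish_job(): hands the job in; it is judged then, once.
The state is a dict: "clock": time; "joint_pos": joint angles; "dq": joint speeds; "tau": joint torques, N m; "tcp_pos": TCP position; "orientation": TCP orientation; "force": force on the tool from outside, world axes, zero at the start; "moment": the same for the moment, N m; "width": finger opening in mm; "gripper_force": force on a finger pad.
Only numpy, scipy, OpenCV 4.12 (cv2) and the standard library are available. Lean on these libraries where they do the work, as an engineer would, in place of code of your own. Each camera call takes 0.05 s, during which the arm holds its last target. There are 200 camera calls.

## Working session

There is one attempt and no reset: what is moved stays moved. The work goes in short steps, Python scripts to look and compute and a shell command to move; the robot and the scene stay as the last step left them, time stands still between calls to the robot, and variables do not carry over. Pictures are saved under pics/ and viewed, at most 10 in all, crops included, and the job is handed in when it is done.

```bash
mkdir -p pics; ls
python3 - <<'E'
from rig import arm
import cv2,numpy as np
s=arm.read_state();print(s)
a=arm.capture("scene");b=arm.capture("side")
cv2.imwrite("pics/scene1.png",a[:,:,::-1]);cv2.imwrite("pics/side1.png",b[:,:,::-1])
for n in("scene","side","wrist"):
  c=arm.camera_info(n);print(n,np.round(c["camera_matrix"],1).tolist(),np.round(c["R"],3).tolist(),np.round(c["t"],1).tolist())
E
```

```text
pics
{'clock': 0.0, 'joint_pos': array([ 1.00739865,  0.43523122,  0.0249685 ,  1.57412162, -0.01161211,
        1.13397716, -0.07511837]), 'dq': array([-1.05332161e-03,  8.00466192e-04, -3.73669314e-04, -1.92954227e-03,
       -5.39259556e-05, -1.73807173e-03, -1.13971437e-03]), 'tau': array([-2.67207024e-04, -6.70475793e+01,  1.02501389e+00, -3.16214240e+01,
        1.55631040e-02,  1.23828789e-02, -2.11924481e-05]), 'tcp_pos': array([ 277.65485615, -559.3983145 ,  247.51128037]), 'orientation': array([-3.14000587e+00,  1.31905497e-04,  4.60708277e-01]), 'force': array([-0.16305133, -0.04836296, -0.89776577]), 'moment': array([-0.01769825,  0.0009156 , -0.02202007]), 'gripper_force': 0.0, 'width': 85.61800809047767}
scene [[364.1, 0.0, 264.2], [0.0, 364.1, 195.2], [0.0, 0.0, 1.0]] [[-0.493, 0.87, 0.007], [0.613, 0.354, -0.706], [-0.617, -0.344, -0.708]] [282.2, -258.3, 1204.2]
side [[418.6, 0.0, 258.5], [0.0, 418.6, 189.2], [0.0, 0.0, 1.0]] [[-0.999, -0.039, 0.006], [-0.033, 0.742, -0.669], [0.022, -0.669, -0.743]] [510.6, 82.1, 881.0]
wrist [[303.7, 0.0, 252.0], [0.0, 303.7, 192.0], [0.0, 0.0, 1.0]] [[0.444, -0.896, -0.002], [-0.86, -0.427, 0.279], [-0.251, -0.122, -0.96]] [-625.4, -37.1, 379.2]
```

View pics/scene1.png

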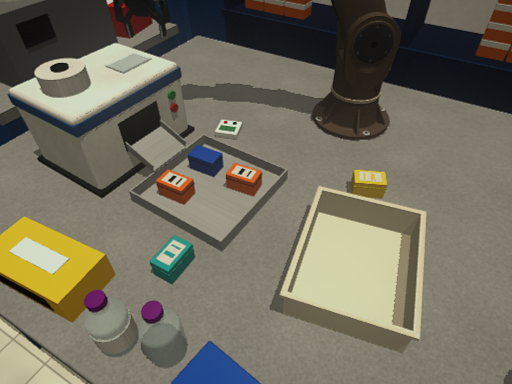

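View pics/side1.png

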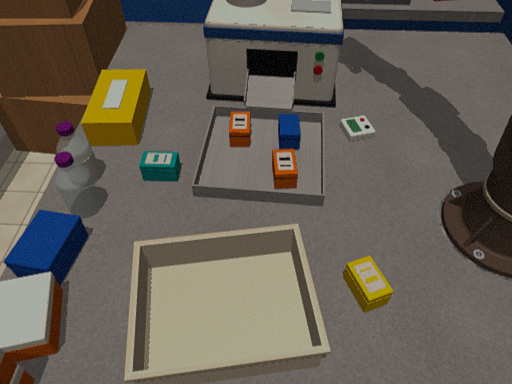

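The scene picture shows the tray with orange boxes at (175,184) and (244,177), and the blue box at (205,157). The side picture shows the same orange boxes at (240,130) and (285,168), with blue at (289,128).

Possible mix-ups in the side picture:
- turquoise box (160,166)
- yellow box (368,282)
- white-orange box at the lower left (28,315)
- large yellow box (117,107)

By the description I choose the two orange boxes inside the tray.

```bash
cat > h.py <<'E'
from rig import arm
import cv2,numpy as np
def ray(ci,uv,z):
    K,R,t=[np.array(ci[k],float) for k in("camera_matrix","R","t")]
    d=R.T@np.linalg.inv(K)@np.array([uv[0],uv[1],1.]);c=-R.T@t
    return c+d*(z-c[2])/d[2]
def rectify(name,img,ci,x0,x1,y0,y1,z,s):
    "top view of plane z: rows = x from x1 down to x0, columns = y from y1 down to y0; s px per mm"
    K,R,t=[np.array(ci[k],float) for k in("camera_matrix","R","t")]
    H=K@np.c_[R[:,0],R[:,1],R[:,2]*z+t]
    A=np.array([[0,-1/s,x1],[-1/s,0,y1],[0,0,1]])
    return cv2.warpPerspective(img,np.linalg.inv(H@A),(int((y1-y0)*s),int((x1-x0)*s)))
E
python3 - <<'E'
from h import *
ci=arm.camera_info("side");im=cv2.imread("pics/side1.png");cs=arm.camera_info("scene")
for n,uv,z in[("tray",(213,107),36),("tray",(324,112),36),("tray",(323,200),36),("tray",(195,194),36),
 ("tote",(131,240),80),("tote",(299,227),80),("tote",(328,350),80),("tote",(128,379),80),("fl",(153,297),4),("a",(240,123),54),("b",(286,158),54),("blue",(289,120),54)]:
  print(n,np.round(ray(ci,uv,z)))
for n,uv in[("a",(176,178)),("b",(245,171)),("blue",(207,152))]:print("scene",n,np.round(ray(cs,uv,54)))
c=cv2.resize(im[90:210,180:340],None,fx=5,fy=5,interpolation=cv2.INTER_CUBIC)
cv2.imwrite("pics/crop1.png",c)
E
```

```text
tray [ 644. -339.   36.]
tray [ 354. -331.   36.]
tray [376. -31.  36.]
tray [648. -35.  36.]
tote [738. 119.  80.]
tote [433.  76.  80.]
tote [395. 304.  80.]
tote [684. 357.  80.]
fl [697. 190.   4.]
a [ 567. -254.   54.]
b [ 455. -136.   54.]
blue [ 447. -272.   54.]
scene a [ 563. -259.   54.]
scene b [ 454. -124.   54.]
scene blue [ 439. -253.   54.]
```

View pics/crop1.png

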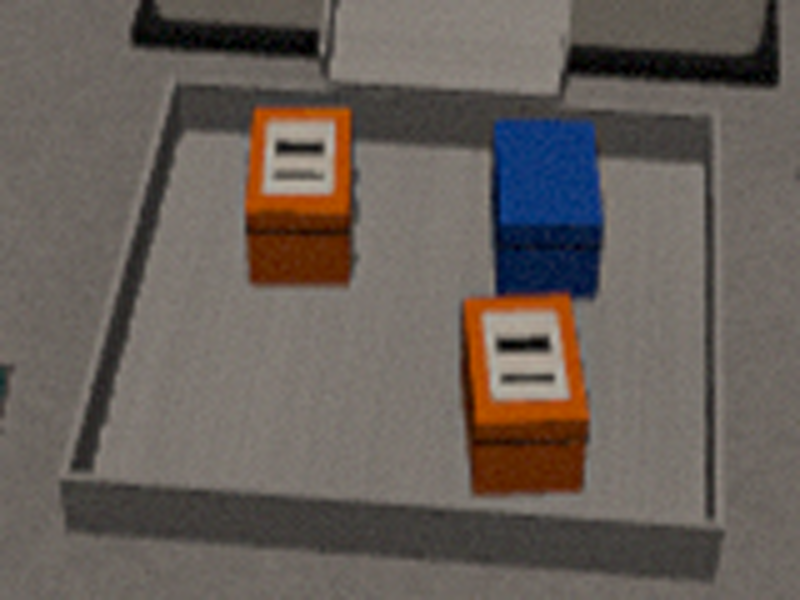

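The crop confirms the choice: two labelled orange boxes, with lid centres near side (240,122) and (284,161), and the unlabelled blue box at (289,124). I'll lift clear of the machine and go above the tray.

```bash
python3 -m inch '[[[0,0,40,0,0,0,80],[0,0,40,0,0,0,80],[0,0,40,0,0,0.05,80],[0,0,40,0,0,0.08,80],[15,35,0,0,0,0.09,80],[15,35,0,0,0,0.09,80],[15,35,0,0,0,0.09,80],[15,35,0,0,0,0.09,80]]]' 40
python3 -m inch '[[[15,35,0,0,0,0.09,80],[15,35,0,0,0,0.09,80],[15,35,0,0,0,0.09,80],[15,35,0,0,0,0.09,80],[15,35,0,0,0,0.09,80],[15,35,0,0,0,0.09,80],[15,35,0,0,0,0.09,80],[0,0,0,0,0,0.09,80]]]'
python3 - <<'E'
from h import *
s=arm.read_state();print(s["clock"],s["tcp_pos"],s["orientation"],s["joint_pos"])
ci=arm.camera_info("wrist");im=arm.capture("wrist")[:,:,::-1]
np.save("w1.npy",ci,allow_pickle=True);cv2.imwrite("pics/w1.png",im)
cb=arm.camera_info("side")
o=lambda p:(p[0]/5+180,p[1]/5+90)
for n,q in[("a",[(255,107),(350,107),(350,213),(248,213)]),("b",[(465,297),(570,292),(588,418),(472,425)])]:
  print(n,np.round([ray(cb,o(p),54)[:2] for p in q]).tolist())
E
```

```text
clock: 0.9
tcp_pos: [338.1, -418.3, 408.0]
orientation: [-3.141, 0.0, 0.954]
force: [0.5, -0.7, 0.5]
width: 80.4
gripper_force: 0.0
clock: 1.7
tcp_pos: [444.5, -169.1, 408.3]
orientation: [3.141, -0.002, 1.683]
force: [0.1, -0.8, 1.3]
width: 80.6
gripper_force: 0.0
1.7 [ 444.53742796 -169.09421553  408.33607536] [ 3.14065832e+00 -1.96421215e-03  1.68266886e+00] [ 0.60290887  0.11990187 -0.39430326  1.61930663  0.04437164  1.41139837
  0.31599088]
a [[592.0, -299.0], [545.0, -301.0], [540.0, -220.0], [589.0, -217.0]]
b [[484.0, -163.0], [436.0, -169.0], [430.0, -88.0], [480.0, -82.0]]
```

View pics/w1.png

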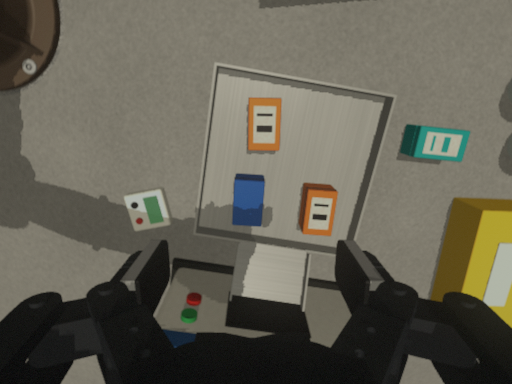

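The wrist picture shows the tray from above: orange b's lid at (264,117), orange a's at (320,206), blue at (249,200). I'll fit the lids in the z=54 plane.

```bash
cat >> h.py <<'E'
def orange(im,ci,z,b=(380,660,-340,-40)):
    s=2;g=rectify("",im,ci,b[0],b[1],b[2],b[3],z,s)
    h=cv2.cvtColor(g,cv2.COLOR_BGR2HSV);m=cv2.inRange(h,(4,150,110),(18,255,255))
    for c in cv2.findContours(m,cv2.RETR_EXTERNAL,cv2.CHAIN_APPROX_NONE)[0]:
        if cv2.contourArea(c)<3000:continue
        p=cv2.boxPoints(cv2.minAreaRect(c));w=np.c_[b[1]-p[:,1]/s,b[3]-p[:,0]/s]
        e=[w[1]-w[0],w[2]-w[1]];L=max(e,key=np.linalg.norm);L=L*np.sign(L[1])
        print("centre",w.mean(0).round(1),"size",np.round([np.linalg.norm(v) for v in e],1),"y-axis yaw deg",np.degrees(np.arctan2(-L[0],L[1])).round(1))
E
python3 - <<'E'
from h import *
ci=np.load("w1.npy",allow_pickle=True).item();im=cv2.imread("pics/w1.png")
orange(im,ci,54)
orange(cv2.imread("pics/side1.png"),arm.camera_info("side"),54)
for uv in[(218,68),(394,98),(356,250),(197,232)]:print("tray",ray(ci,uv,36).round())
print(ray(arm.camera_info("side"),(153,297),4),[ray(arm.camera_info("side"),p,4).round()[:2] for p in[(150,293),(297,279)]])
E
```

```text
centre [ 458.3 -127.6] size [78.4 48.6] y-axis yaw deg 5.3
centre [ 568.  -260.4] size [79.9 49.7] y-axis yaw deg 2.1
centre [ 458.4 -125.5] size [82.7 50.2] y-axis yaw deg 5.4
centre [ 568.3 -259.9] size [84.2 50.5] y-axis yaw deg 2.6
tray [379. -53.  36.]
tray [657. -66.  36.]
tray [ 652. -330.   36.]
tray [ 364. -327.   36.]
[696.62808987 190.1089899    4.        ] [array([704., 182.]), array([432., 142.])]
```

```bash
python3 -m inch '[[[3.5,10.5,-35,0,0,-0.005,76],[3.5,10.5,-35,0,0,-0.005,76],[3.5,10.5,-35,0,0,-0.005,76],[3,9,-35,0,0,-0.005,76],[0,0,-35,0,0,0,76],[0,0,-35,0,0,0,76],[0,0,-35,0,0,0,76],[0,0,-35,0,0,0,76]]]' 40
python3 - <<'E'
from h import *
s=arm.read_state();print(s["tcp_pos"],s["orientation"])
EOF=0
ci=arm.camera_info("wrist");im=arm.capture("wrist")[:,:,::-1].copy()
orange(im,ci,54)
E
```

```text
clock: 2.55
tcp_pos: [455.9, -135.2, 126.9]
orientation: [-3.141, 0.0, 1.648]
force: [0.4, 0.0, 0.0]
width: 75.8
gripper_force: 0.0
[ 455.89594988 -135.18461826  126.87079334] [-3.14136313e+00  3.27095276e-04  1.64755662e+00]
centre [ 458.7 -126.1] size [78.6 48.8] y-axis yaw deg 5.2
```

```bash
python3 -m inch '[[[1.5,4,-15,0,0,0.008,76],[1.5,4,-15,0,0,0.007,76],[0,0,-20,0,0,0,76],[0,0,-20,0,0,0,76],[0,0,-15,0,0,0,76],[0,0,-10,0,0,0,76],[0,0,0,0,0,0,76],[0,0,0,0,0,0,76]]]' 
python3 -m inch '[[[0,0,0,0,0,0,40],[0,0,0,0,0,0,40],[0,0,0,0,0,0,40],[0,0,0,0,0,0,40],[0,0,0,0,0,0,40],[0,0,0,0,0,0,40],[0,0,0,0,0,0,40],[0,0,0,0,0,0,40]]]' 40
```

```text
clock: 3.4
tcp_pos: [459.6, -126.6, 33.8]
orientation: [3.141, 0.0, 1.665]
force: [0.5, 0.9, 0.2]
width: 76.1
gripper_force: 0.0
clock: 4.2
tcp_pos: [460.0, -126.5, 34.2]
orientation: [3.14, 0.001, 1.665]
force: [-1.3, -0.2, 6.9]
width: 49.6
gripper_force: 41.5
```

Gripped at 49.6 mm. I'll lift and carry it towards the tote for a close look.

```bash
python3 -m inch '[[[0,0,10,0,0,0,40],[0,0,20,0,0,0,40],[0,0,30,0,0,0,40],[0,0,40,0,0,0,40],[0,0,40,0,0,0,40],[5,20,40,0,0,0,40],[10,30,40,0,0,0,40],[10,30,40,0,0,0,40]]]'
python3 -m inch '[[[12,35,20,0,0,0,40],[12,35,0,0,0,0,40],[12,35,0,0,0,0,40],[12,35,0,0,0,0,40],[12,35,0,0,0,0,40],[10,30,0,0,0,0,40],[0,5,0,0,0,0,40],[0,0,0,0,0,0,40]]]'
python3 - <<'E'
from h import *
ci=arm.camera_info("wrist");im=arm.capture("wrist")[:,:,::-1]
np.save("w2.npy",ci,allow_pickle=True);cv2.imwrite("pics/w2.png",im)
im=arm.capture("side")[:,:,::-1];cv2.imwrite("pics/side2.png",im)
E
```

```text
clock: 5.0
tcp_pos: [483.4, -46.7, 294.4]
orientation: [3.141, 0.0, 1.665]
force: [1.0, -0.5, -1.5]
width: 49.4
gripper_force: 41.8
clock: 5.8
tcp_pos: [553.3, 163.6, 312.0]
orientation: [-3.141, -0.0, 1.668]
force: [-0.7, -1.5, -0.5]
width: 49.3
gripper_force: 41.8
```

View pics/w2.png

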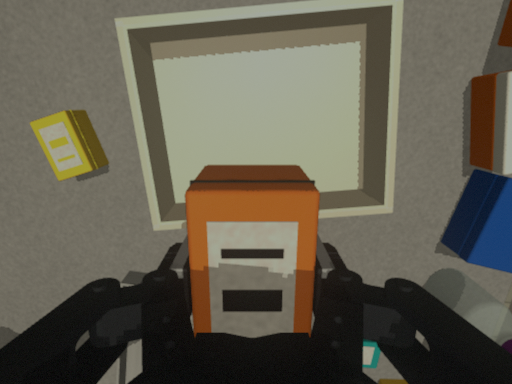

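The box is held level, lid toward the camera. The tote rim's outer corners are at (117,20), (402,0), (394,210) and (155,230), and its floor corners at about (153,60), (361,42) and (363,189).

Run:
```python
from h import *
ci=np.load("w2.npy",allow_pickle=True).item()
r=np.array([ray(ci,p,80)[:2] for p in[(117,20),(402,-1),(394,210),(155,230)]])
f=np.array([ray(ci,p,4)[:2] for p in[(153,60),(361,42),(363,189)]])
print(r.round(),r.mean(0).round());print(f.round(),((f[0]+f[2])/2).round())
for q in(r,f):
  print([np.linalg.norm(q[i+1]-q[i]).round() for i in range(len(q)-1)],np.degrees(np.arctan2(*(q[1]-q[0])[::-1])).round(1))
```

```text
[[396. 303.]
 [691. 352.]
 [735. 123.]
 [438.  67.]] [565. 211.]
[[410. 275.]
 [680. 323.]
 [722. 128.]] [566. 202.]
[np.float64(298.0), np.float64(232.0), np.float64(302.0)] 9.3
[np.float64(273.0), np.float64(200.0)] 10.1
```

Tote centre is about (566,208), yaw 0.17. I'll put b at (521.5,200.5) and a at about (610,216).

```bash
python3 -m inch '[[[-10,12,-20,0,0,0.02,40],[-10,12,-35,0,0,0.03,40],[-10,10,-40,0,0,0.02,40],[-2,3,-40,0,0,0,40],[0,0,-40,0,0,0,40],[0,0,-30,0,0,0,40],[0,0,-25,0,0,0,40],[0,0,-15,0,0,0,40]]]'
python3 -m inch '[[[0,0,-10,0,0,0,40],[0,0,-6,0,0,0,40],[0,0,0,0,0,0,40],[0,0,0,0,0,0,40],[0,0,0,0,0,0,40],[0,0,0,0,0,0,40],[0,0,0,0,0,0,40],[0,0,0,0,0,0,40]]]'
```

```text
clock: 6.7
tcp_pos: [521.5, 197.1, 65.2]
orientation: [-3.14, 0.002, 1.734]
force: [0.2, 0.8, -0.6]
width: 49.4
gripper_force: 41.8
clock: 7.5
tcp_pos: [522.1, 199.5, 50.9]
orientation: [3.141, -0.0, 1.736]
force: [0.2, -0.8, -0.4]
width: 49.5
gripper_force: 41.8
```

```bash
python3 -m inch '[[[0,0,-4,0,0,0,40],[0,0,-4,0,0,0,40],[0,0,-3,0,0,0,40],[0,0,-2,0,0,0,40],[0,0,-1,0,0,0,40],[0,0,0,0,0,0,40],[0,0,0,0,0,0,40],[0,0,0,0,0,0,40]]]'
```

```text
clock: 8.3
tcp_pos: [522.1, 199.5, 36.9]
orientation: [3.141, -0.0, 1.736]
force: [-0.0, -0.4, -1.1]
width: 49.5
gripper_force: 41.8
```

```bash
python3 -m inch '[[[0,0,-1,0,0,0,40],[0,0,0,0,0,0,40],[0,0,-1,0,0,0,40],[0,0,0,0,0,0,40],[0,0,0,0,0,0,40],[0,0,-0.5,0,0,0,40],[0,0,0,0,0,0,40],[0,0,0,0,0,0,40]]]'
```

```text
clock: 9.1
tcp_pos: [522.0, 199.5, 34.3]
orientation: [-3.142, 0.0, 1.736]
force: [0.9, 0.2, -0.2]
width: 49.3
gripper_force: 41.8
```

```bash
python3 -m inch '[[[0,0,-0.5,0,0,0,40],[0,0,0,0,0,0,40],[0,0,-0.5,0,0,0,40],[0,0,0,0,0,0,40],[0,0,0,0,0,0,40],[0,0,0,0,0,0,40],[0,0,0,0,0,0,40],[0,0,0,0,0,0,40]]]'
python3 -c "
from h import *
orange(arm.capture('side')[:,:,::-1].copy(),arm.camera_info('side'),54,(380,760,60,380))"
```

```text
clock: 9.9
tcp_pos: [522.0, 199.5, 34.2]
orientation: [3.141, 0.0, 1.736]
force: [-3.2, -2.9, 12.0]
width: 49.4
gripper_force: 43.2
centre [517.5 219. ] size [51.1 50.4] y-axis yaw deg 10.6
```

Contact with the floor (12 N). I'll release and lift clear.

```bash
python3 -m inch '[[[0,0,0,0,0,0,72],[0,0,0,0,0,0,72],[0,0,0,0,0,0,72],[0,0,0,0,0,0,72],[0,0,5,0,0,0,72],[0,0,10,0,0,0,72],[0,0,20,0,0,0,72],[0,0,30,0,0,0,72]]]'
python3 -m inch '[[[0,0,40,0,0,0,74],[0,0,40,0,0,0,74],[0,0,40,0,0,0,76],[4,-40,20,0,0,-0.01,76],[4,-40,0,0,0,-0.01,76],[4,-40,0,0,0,-0.01,76],[4,-40,0,0,0,-0.01,76],[4,-40,0,0,0,-0.01,76]]]'
python3 - <<'E'
from h import *
im=arm.capture("side")[:,:,::-1];cv2.imwrite("pics/side3.png",im);print(arm.read_state()["tcp_pos"])
orange(im.copy(),arm.camera_info("side"),54,(380,760,60,380))
E
```

```text
clock: 10.75
tcp_pos: [521.2, 199.2, 98.6]
orientation: [-3.139, 0.0, 1.736]
force: [0.3, -0.0, 0.6]
width: 71.8
gripper_force: 0.0
clock: 11.55
tcp_pos: [541.8, -1.9, 239.4]
orientation: [3.141, 0.0, 1.686]
force: [1.8, 0.4, 0.5]
width: 75.8
gripper_force: 0.0
[542.51806814 -10.58792464 238.81094791]
centre [520.4 200.8] size [80.9 49.6] y-axis yaw deg 9.5
```

View pics/side3.png

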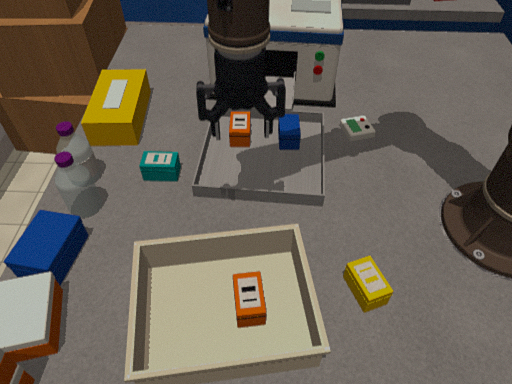

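Box b stands lid up in the tote (side pixel (249,298)). In the tray, orange a (240,128) and blue (289,131) have not moved. On to a.

```bash
python3 -m inch '[[[4,-35,0,0,0,-0.01,76],[4,-35,0,0,0,-0.01,76],[4,-35,0,0,0,-0.01,76],[4,-35,0,0,0,-0.01,76],[4,-35,-10,0,0,-0.01,76],[4,-35,-30,0,0,-0.01,76],[2,-30,-30,0,0,-0.01,76],[0,-15,-30,0,0,-0.005,76]]]'
python3 - <<'E'
from h import *
s=arm.read_state();print(s["tcp_pos"],s["orientation"])
ci=arm.camera_info("wrist");im=arm.capture("wrist")[:,:,::-1].copy()
orange(im,ci,54)
E
```

```text
clock: 12.4
tcp_pos: [567.8, -259.0, 138.0]
orientation: [3.141, 0.002, 1.607]
force: [0.9, -0.6, -0.7]
width: 75.6
gripper_force: 0.0
[ 567.83248877 -259.03341678  137.9562432 ] [3.14069339e+00 1.71262217e-03 1.60704000e+00]
centre [ 569.1 -261.1] size [79.  48.7] y-axis yaw deg 1.9
```

```bash
python3 -m inch '[[[1,-1,-20,0,0,0,76],[0,0,-20,0,0,0,76],[0,0,-20,0,0,0,76],[0,0,-20,0,0,0,76],[0,0,-14,0,0,0,76],[0,0,-9,0,0,0,76],[0,0,0,0,0,0,76],[0,0,0,0,0,0,76]]]' 
python3 -m inch '[[[0,0,0,0,0,0,40],[0,0,0,0,0,0,40],[0,0,0,0,0,0,40],[0,0,0,0,0,0,40],[0,0,0,0,0,0,40],[0,0,0,0,0,0,40],[0,0,0,0,0,0,40],[0,0,0,0,0,0,40]]]' 40
```

```text
clock: 13.25
tcp_pos: [569.5, -256.4, 36.0]
orientation: [3.141, 0.0, 1.611]
force: [0.5, 0.2, -0.2]
width: 75.6
gripper_force: 0.0
clock: 14.05
tcp_pos: [569.7, -256.7, 36.2]
orientation: [3.14, 0.001, 1.611]
force: [-0.8, -0.1, 5.7]
width: 49.4
gripper_force: 42.5
```

```bash
python3 -m inch '[[[0,0,10,0,0,0,40],[0,0,20,0,0,0,40],[0,0,30,0,0,0,40],[0,0,40,0,0,0,40],[0,20,40,0,0,0,40],[5,35,30,0,0,0.01,40],[5,40,10,0,0,0.01,40],[5,40,0,0,0,0.02,40]]]'
python3 -m inch '[[[5,40,0,0,0,0.02,40],[5,40,0,0,0,0.02,40],[5,40,0,0,0,0.02,40],[5,40,0,0,0,0.01,40],[3,40,0,0,0,0.01,40],[2,40,0,0,0,0.01,40],[0,40,0,0,0,0,40],[0,40,0,0,0,0,40]]]'
python3 -m inch '[[[0,15,0,0,0,0,40],[0,7,0,0,0,0,40],[0,0,-20,0,0,0,40],[0,0,-30,0,0,0,40],[0,0,-30,0,0,0,40],[0,0,-20,0,0,0,40],[0,0,0,0,0,0,40],[0,0,0,0,0,0,40]]]'
```

```text
clock: 14.85
tcp_pos: [585.0, -120.3, 218.4]
orientation: [3.137, 0.001, 1.65]
force: [0.2, 0.1, -2.7]
width: 49.8
gripper_force: 41.9
clock: 15.65
tcp_pos: [608.6, 199.9, 215.8]
orientation: [-3.142, 0.0, 1.741]
force: [0.2, -1.0, -1.1]
width: 49.7
gripper_force: 41.9
clock: 16.45
tcp_pos: [609.5, 219.2, 115.8]
orientation: [-3.142, 0.001, 1.739]
force: [0.2, 0.3, 0.4]
width: 49.5
gripper_force: 41.9
```

```bash
python3 -m inch '[[[0,0,-20,0,0,0,40],[0,0,-20,0,0,0,40],[0,0,-15,0,0,0,40],[0,0,-10,0,0,0,40],[0,0,-6,0,0,0,40],[0,0,-4,0,0,0,40],[0,0,-2,0,0,0,40],[0,0,0,0,0,0,40]]]'
python3 -m inch '[[[0,0,-0.5,0,0,0,40],[0,0,0,0,0,0,40],[0,0,-0.5,0,0,0,40],[0,0,0,0,0,0,40],[0,0,-0.5,0,0,0,40],[0,0,0,0,0,0,40],[0,0,0,0,0,0,40],[0,0,0,0,0,0,40]]]'
```

```text
clock: 17.25
tcp_pos: [609.2, 220.6, 38.5]
orientation: [3.141, -0.0, 1.741]
force: [-0.5, 0.0, -0.5]
width: 49.3
gripper_force: 41.9
clock: 18.05
tcp_pos: [609.0, 220.5, 36.8]
orientation: [3.142, -0.0, 1.741]
force: [0.4, 0.2, -1.7]
width: 49.4
gripper_force: 41.9
```

```bash
python3 -m inch '[[[0,0,-0.5,0,0,0,40],[0,0,0,0,0,0,40],[0,0,-0.5,0,0,0,40],[0,0,0,0,0,0,40],[0,0,0,0,0,0,40],[0,0,0,0,0,0,40],[0,0,0,0,0,0,40],[0,0,0,0,0,0,40]]]'
```

```text
clock: 18.85
tcp_pos: [609.0, 220.5, 36.3]
orientation: [3.141, 0.0, 1.741]
force: [-0.9, -0.9, 5.6]
width: 49.4
gripper_force: 42.5
```

Contact. I'll release to a narrow opening and lift clear.

```bash
python3 -m inch '[[[0,0,0,0,0,0,68],[0,0,0,0,0,0,68],[0,0,0,0,0,0,68],[0,0,0,0,0,0,68],[0,0,5,0,0,0,68],[0,0,10,0,0,0,68],[0,0,20,0,0,0,68],[0,0,30,0,0,0,68]]]'
python3 -m inch '[[[0,0,40,0,0,0,68],[0,0,40,0,0,0,68],[0,0,40,0,0,0,68],[-5,-40,20,0,0,0,68],[-5,-40,0,0,0,0,68],[-5,-40,0,0,0,0,68],[-5,-20,0,0,0,0,68],[0,0,0,0,0,0,68]]]'
python3 - <<'E'
from h import *
im=arm.capture("side")[:,:,::-1];cv2.imwrite("pics/side4.png",im)
orange(im.copy(),arm.camera_info("side"),54,(380,760,60,380))
E
```

```text
clock: 19.65
tcp_pos: [608.2, 220.1, 100.9]
orientation: [-3.139, 0.001, 1.741]
force: [0.2, 0.3, 0.3]
width: 68.1
gripper_force: 0.0
clock: 20.45
tcp_pos: [588.9, 76.1, 241.7]
orientation: [3.141, 0.002, 1.735]
force: [-0.6, -0.1, 0.8]
width: 67.9
gripper_force: 0.0
centre [520.4 201.7] size [82.6 49.6] y-axis yaw deg 9.5
centre [607.7 217.5] size [81.5 49.8] y-axis yaw deg 9.3
```

View pics/side4.png

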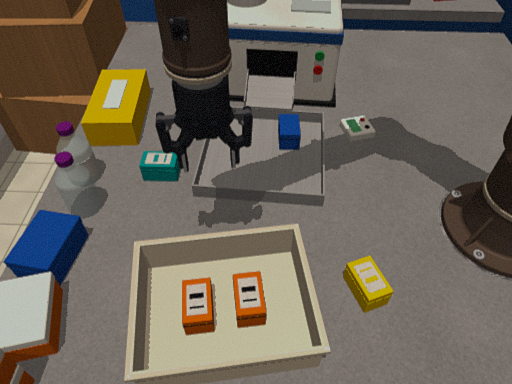

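Both orange boxes stand lid up, side by side in the tote, at (198,305) and (249,298). The blue box is still in the tray at (289,131), and the arm is clear.

```bash
python3 -c "
from rig import arm
print(arm.finish_job())"
```

```text
the job is handed in; nothing more can be done
None
```

Both orange boxes are on the tote floor, lids up and side by side, about 38 mm apart. The blue box is still in the tray, and the job was handed in at about 20.5 s; no verdict came back.

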